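# Rack the press punches in the order of their brass samples

## Robot

A 6-joint arm with a two-finger parallel gripper is mounted at the origin on the work surface. World frame = base frame: x ahead of the robot, y to its left, z up, the work surface at z = 0. Lengths are in m, angles in degrees, forces in N, time in s.
With the tool pointing down it reaches from about 0.375 to 0.9 m from the base axis. Payload 3.1 kg.
Tool frame: the origin (TCP) lies on the centre line of the jaws, within the pads' length; the fingertips stand 25 mm ahead of it and the grasp point (between the pads) lies 6 mm ahead of it; z points along the fingers, y is the line along which they close (so a half turn about z gives the same grasp; the last joint's range is limited). The gripper opens to 87 mm and grips with 3 to 60 N. Pads are 19 mm wide; open, the fingers measure 117 mm over their backs; the gripper's body (75 mm by 190 mm) begins 51 mm behind the grasp point.
Start: joints at [-80.472, 30.224, 82.088, -0, 67.689, -10.227], TCP at [0.211, -0.588, 0.248] pointing down, gripper open.
Joint ranges: [-176.69, 176.69], [-43.24, 126.21], [12.49, 139.97], [-82, 262], [0, 151.66], [-163.58, 163.58]. Speed limits (degrees/s): [159.86, 159.86, 180, 180, 180, 180].

## Interface

Orientations are given as a 3x3 rotation matrix whose columns are the frame's x, y, z axes.
In Python, from rig import bot, cams, models gives the robot as it stands. The module is installed in compiled form; this text tells all that it offers.
- The arm moves only by the shell command python3 -m handwheel 'ROWS' [OPENING]. ROWS is JSON, a list of rows, each a list of 6 numbers: the shift along the world's x, y, z each as a share of 1 m, from -1 to 1, then the turn, a rotation vector about the world's x, y, z each as a share of 2 rad, from -1 to 1. In form: [[dx, dy, dz, wx, wy, wz], ...]. A call has exactly 8 rows; each row is the pose to reach, as a shift and turn from the pose commanded when the call began; what a row does not reach only later rows make up. A row lasts 1/12 s, in which the tool goes at most 41.7 mm and 7.16 degrees, less where a joint would pass 70% of its speed; a pose out of reach is approached as far as the arm can. A call with a number of a shift or a turn outside -1 to 1 is refused whole. A call with a gripper value outside its range is refused whole. OPENING is the opening, from -1 (shut) to 1 (fully open), so that 0 is half open, set as the call begins (- or left out, the last holds). The fingers move at their own pace and stop on an object; the grip force is fixed at half the most. Time passes only in rows, so rows that repeat a pose let the fingers close, or fill a call up. It gives the time, the measured TCP pose, the force, the opening and the grip force at its end, in the units of the state.
- bot.read_state(): the state, without advancing time (a new reading comes with each control period).
- cams.capture(name): name is "scene" or "top" or "wrist"; returns (picture, depth): 400x640x3 uint8, blue, green, red; 400x640 float32, m along the optical axis (not along the pixel's ray), 0 where there is no reading.
- cams.calibration(name): a dict with "mtx" (3x3 intrinsics, pixels), "R" (3x3) and "t" (3): a world point X has camera coordinates R X + t; the wrist camera has in their place "tool_from_camera" (4x4, takes a point from camera to tool coordinates, whose origin is the TCP and whose axes are the flange's). Camera axes: x right, y down, z forward; pixel columns grow to the right and rows downward; lengths in m; the calibration is good to about 2 mm. A picture is of the moment at which its call begins: read the wrist's pose just before it. calibration takes no time and is no camera call.
- bot.hand_in(): hands the job in; it is judged then, once.
Trained networks look in the newest picture that a camera, given by its name, has taken for a name from the list of things; names that differ only in an ending like _2 or _b are one class to them, and where a whole thing is asked for, a point or a joint stands for the part that bears it (a point fixed in the world has none). Each returns a list of dicts, best first, with "conf" (0 to 1); they miss things now and then, are a little off and sometimes report something else, mostly with a low value. They report only what shows in the picture. A call takes as long as a camera call. They do not tell look-alikes from the thing itself.
- models.spot_in(query, camera): "position" ([column, row] in pixels, amid what is visible of it).
- models.tip_of(query, camera): "position" ([column, row] in pixels: a listed point, or the origin of a listed thing).
The state is a dict: "time_s": time; "joint_positions": joint angles; "qvel": joint speeds; "tau": joint torques, N m; "position": TCP position; "tcp_rot": TCP orientation; "force": force on the tool from outside, world axes, zero at the start; "moment": the same for the moment, N m; "opening": opening from 0.0 (shut) to 1.0 (fully open); "grasp_force": force on a finger pad.
Only numpy, scipy, OpenCV 4.12 (cv2) and the standard library are available. Lean on these libraries where they do the work, as an engineer would, in place of code of your own. Each camera call takes 0.05 s, during which the arm holds its last target. There are 200 camera calls.

## Task

Move the four steel press punches from the plain wooden rack into the sample rack, in the same order as its row of brass samples: each punch goes in the pocket next to the sample with its own head shape and size, standing upright on the pocket floor. Do not knock any punch over, and leave the amber bottle and the white jar between the racks where they stand.

Things in the scene. Friction and masses are not known exactly. Their poses are not given: they have to be found in the camera images.
- punch_big: Loose steel punch, 52 mm tall, under 0.4 kg: a round foot 38 mm across, 10 mm thick, and above it a round head 36 mm in diameter with a domed top (straight up to 40 mm). Origin: centre of the underside; z up. Starts in any one of 4 pockets, 60 mm apart, of the plain rack, whose row and this y axis lie within 0.45 rad of world y; the pocket floor is 12 mm above the table, the ribs round it 8 mm high.
- punch_small: Loose steel punch, 52 mm tall, under 0.4 kg: a round foot 38 mm across, 10 mm thick, and above it a round head 18 mm in diameter with a domed top (straight up to 40 mm). Origin: centre of the underside; z up. Starts in any one of 4 pockets, 60 mm apart, of the plain rack, whose row and this y axis lie within 0.45 rad of world y; the pocket floor is 12 mm above the table, the ribs round it 8 mm high.
- punch_square: Loose steel punch, 52 mm tall, under 0.4 kg: a round foot 38 mm across, 10 mm thick, and above it a square head 26 x 26 mm, its sides along the x and y axes. Origin: centre of the underside; z up. Starts in any one of 4 pockets, 60 mm apart, of the plain rack, whose row and this y axis lie within 0.45 rad of world y; the pocket floor is 12 mm above the table, the ribs round it 8 mm high.
- punch_oblong: Loose steel punch, 52 mm tall, under 0.4 kg: a round foot 38 mm across, 10 mm thick, and above it an oblong head, 14 mm along x and 36 mm along y (grip it across the 14 mm). Origin: centre of the underside; z up. Starts in any one of 4 pockets, 60 mm apart, of the plain rack, whose row and this y axis lie within 0.45 rad of world y; the pocket floor is 12 mm above the table, the ribs round it 8 mm high.
- place_big: Fixed place in the sample rack (4 in a row, 60 mm apart, any order): a pocket 54 x 54 mm inside, ribs 8 mm high, and centred 54 mm from it at +x a sample 8 mm tall on a grey strip: a low brass dome 36 mm in diameter. Origin: under the pocket centre, 6 mm below its floor (floor 12 mm above the table); x points to the sample (away from the robot, within 0.25 rad), y along the row.
- place_small: Fixed place in the sample rack (4 in a row, 60 mm apart, any order): a pocket 54 x 54 mm inside, ribs 8 mm high, and centred 54 mm from it at +x a sample 8 mm tall on a grey strip: a low brass dome 18 mm in diameter. Origin: under the pocket centre, 6 mm below its floor (floor 12 mm above the table); x points to the sample (away from the robot, within 0.25 rad), y along the row.
- place_square: Fixed place in the sample rack (4 in a row, 60 mm apart, any order): a pocket 54 x 54 mm inside, ribs 8 mm high, and centred 54 mm from it at +x a sample 8 mm tall on a grey strip: a brass square 26 x 26 mm. Origin: under the pocket centre, 6 mm below its floor (floor 12 mm above the table); x points to the sample (away from the robot, within 0.25 rad), y along the row.
- place_oblong: Fixed place in the sample rack (4 in a row, 60 mm apart, any order): a pocket 54 x 54 mm inside, ribs 8 mm high, and centred 54 mm from it at +x a sample 8 mm tall on a grey strip: a brass oblong 14 mm (x) by 36 mm (y). Origin: under the pocket centre, 6 mm below its floor (floor 12 mm above the table); x points to the sample (away from the robot, within 0.25 rad), y along the row.
- amber_bottle: Loose small amber bottle with a black cap, 28 mm in diameter, 65 mm tall, standing between the two racks; to be left alone. Origin: centre of its underside.
- bead_jar: Loose small white jar with a metal lid, 30 mm in diameter, 40 mm tall, standing between the two racks, farther from the robot than the bottle; to be left alone. Origin: centre of its underside.
There are look-alikes about, which are no part of the job. What is shaped like the punch_oblong but green or pink is not meant.

How it is judged (in metres and radians):
At the end, for the whole second after the job is handed in: Each of the four punches stands in the pocket next to the sample of its own shape and size: its centre within 13 mm of the pocket's centre, its foot within 4 mm of the height of the pocket floor, upright within 0.12 rad, and at rest (horizontal distance between punch_big and place_big below 0.013 m and z of punch_big in the frame of place_big between 0.002 and 0.01 m and angle between each of punch_big, punch_small, punch_square, punch_oblong's own z axis and vertical below 0.12 rad and linear speed of each of punch_big, punch_small, punch_square, punch_oblong below 0.02 m/s and angular speed of each of punch_big, punch_small, punch_square, punch_oblong below 0.2 rad/s and horizontal distance between punch_small and place_small below 0.013 m and z of punch_small in the frame of place_small between 0.002 and 0.01 m and horizontal distance between punch_square and place_square below 0.013 m and z of punch_square in the frame of place_square between 0.002 and 0.01 m and horizontal distance between punch_oblong and place_oblong below 0.013 m and z of punch_oblong in the frame of place_oblong between 0.002 and 0.01 m); the robot touches nothing.
It fails at once if a punch is knocked or laid over (tilted more than 45 degrees) (angle between any of punch_big, punch_small, punch_square, punch_oblong's own z axis and vertical above 0.785 rad).
It fails at once if the amber bottle is shifted more than 25 mm or tipped over (distance of amber_bottle from where it was at the start of the episode above 0.025 m or angle between amber_bottle's own z axis and vertical above 0.5 rad).
It fails at once if the white jar is shifted more than 25 mm or tipped over (distance of bead_jar from where it was at the start of the episode above 0.025 m or angle between bead_jar's own z axis and vertical above 0.5 rad).
It also fails if it takes over 109 s, if anything falls off the work surface, if the arm or the gripper's body presses on something with over 40 N, if the wrist force passes 120 N, or if a joint passes its speed limit or range.

## Working session

There is one attempt and no reset: what is moved stays moved. The work goes in short steps, Python scripts to look and compute and a shell command to move; the robot and the scene stay as the last step left them, time stands still between calls to the robot, and variables do not carry over. Pictures are saved under pics/ and viewed, at most 14 in all, crops included, and the job is handed in when it is done.

```bash
mkdir -p pics; cat > h.py <<'E'
import numpy as np,cv2
from rig import bot,cams,models
def world(cam,u,v,d,st=None):
    c=cams.calibration(cam);K=np.array(c["mtx"]);p=np.linalg.inv(K)@[u,v,1]*d
    if cam=="wrist":
        T=np.array(c["tool_from_camera"]);st=st or bot.read_state()
        return np.array(st["tcp_rot"])@(T[:3,:3]@p+T[:3,3])+np.array(st["position"])
    return np.array(c["R"]).T@(p-np.array(c["t"]))
E
python3 - <<'E'
from h import *
np.set_printoptions(precision=3,suppress=True)
N=["punch_big","punch_small","punch_square","punch_oblong","place_big","place_small","place_square","place_oblong","amber_bottle","bead_jar"]
for c in ["scene","top"]:
    im,d=cams.capture(c);cv2.imwrite(f"pics/{c}0.png",im)
    for n in N:
        for r in models.spot_in(n,c)[:3]:
            u,v=r["position"];z=d[int(v),int(u)]
            print(c,n,round(r["conf"],2),np.round([u,v]),world(c,u,v,z))
print(bot.read_state())
print(cams.calibration("wrist"))
E
```

```text
scene punch_big 0.85 [291. 179.] [ 0.582 -0.099  0.051]
scene punch_small 0.57 [250. 160.] [ 0.583 -0.234  0.026]
scene punch_square 0.86 [270. 168.] [ 0.584 -0.161  0.046]
scene punch_oblong 0.81 [192. 148.] [ 0.646 -0.373  0.024]
scene punch_oblong 0.79 [258. 126.] [ 0.486 -0.311  0.035]
scene punch_oblong 0.63 [212. 172.] [ 0.668 -0.264  0.027]
scene place_big 0.76 [415. 230.] [0.49  0.165 0.012]
scene place_small 0.94 [440. 248.] [0.496 0.225 0.013]
scene place_square 0.86 [464. 267.] [0.506 0.283 0.014]
scene place_square 0.31 [290. 180.] [ 0.581 -0.101  0.044]
scene place_oblong 0.57 [395. 213.] [0.482 0.109 0.018]
scene amber_bottle 0.67 [348. 187.] [0.508 0.    0.039]
scene bead_jar 0.84 [326. 208.] [0.584 0.004 0.035]
top punch_big 0.72 [358. 202.] [ 0.567 -0.115  0.063]
top punch_small 0.71 [404. 201.] [ 0.572 -0.225  0.027]
top punch_small 0.43 [261. 241.] [0.477 0.111 0.021]
top punch_square 0.62 [382. 199.] [ 0.574 -0.171  0.063]
top punch_oblong 0.73 [467. 174.] [ 0.631 -0.367  0.052]
top punch_oblong 0.52 [432. 200.] [ 0.571 -0.283  0.063]
top punch_oblong 0.5 [444. 24
[... 591 characters left out ...]
1, -0.007, -0.014,  0.08 ,  0.003]), 'tau': array([  0.001, -44.002, -17.699,   0.063,   0.05 ,  -0.   ]), 'position': array([ 0.211, -0.588,  0.248]), 'tcp_rot': array([[ 0.941,  0.338,  0.   ],
       [ 0.338, -0.941, -0.   ],
       [ 0.   ,  0.   , -1.   ]]), 'force': array([-0.445, -0.527, -0.696]), 'moment': array([0.015, 0.007, 0.019]), 'grasp_force': 0.0, 'opening': 0.9990995925003543}
{'mtx': array([[285.128,   0.   , 319.165],
       [  0.   , 285.128, 200.407],
       [  0.   ,   0.   ,   1.   ]]), 'tool_from_camera': array([[ 0.   , -0.963, -0.271,  0.074],
       [ 1.   ,  0.   ,  0.001,  0.   ],
       [-0.001, -0.271,  0.963, -0.138],
       [ 0.   ,  0.   ,  0.   ,  1.   ]])}
```

```bash
python3 -c "
import cv2
a=cv2.imread('pics/top0.png')[120:300,150:520];cv2.imwrite('pics/topc.png',cv2.resize(a,None,fx=2.1,fy=2.1,interpolation=cv2.INTER_CUBIC))
a=cv2.imread('pics/scene0.png');cv2.imwrite('pics/scenec.png',cv2.resize(a[90:310,160:530],None,fx=2.1,fy=2.1,interpolation=cv2.INTER_CUBIC))"
```

```text
(no output)
```

View pics/topc.png

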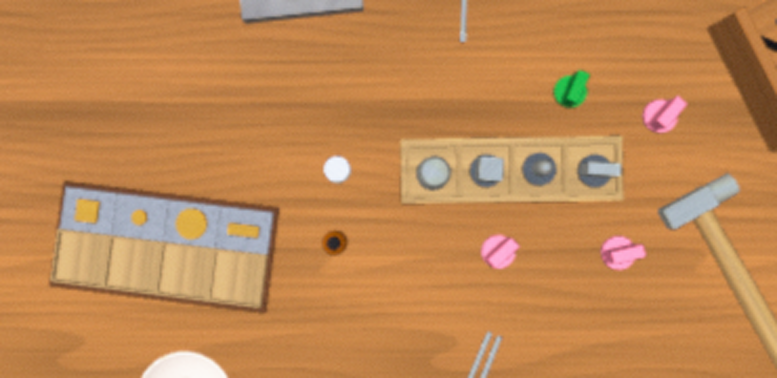

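View pics/scenec.png

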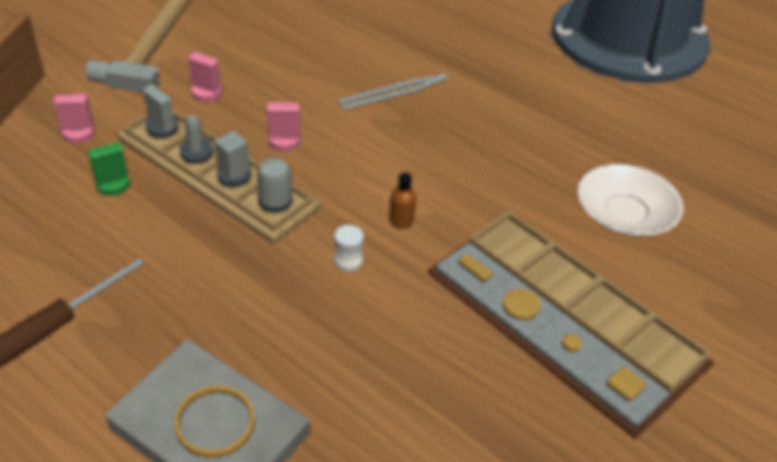

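The top view (crop) shows the plain rack holding, from left to right, big (433,172), square (487,170), small (539,168) and oblong (597,170). The sample rack has, from left to right, square (87,211), small (139,217), big (190,222) and oblong (242,230). The scene view shows the same order. The pink and green pieces are decoys.

```bash
python3 -m handwheel '[[0.36,0.388,-0.03,0,0,0.611],[0.36,0.388,-0.03,0,0,0.611],[0.36,0.388,-0.03,0,0,0.611],[0.36,0.388,-0.03,0,0,0.611],[0.36,0.388,-0.03,0,0,0.611],[0.36,0.388,-0.03,0,0,0.611],[0.36,0.388,-0.03,0,0,0.611],[0.36,0.388,-0.03,0,0,0.611]]'
```

```text
time_s: 1.77
position: [0.4388, -0.3427, 0.2288]
tcp_rot: [[0.218, 0.976, 0.0], [0.976, -0.218, -0.0], [-0.0, 0.0, -1.0]]
force: [0.2, -0.9, 0.4]
opening: 1.0
grasp_force: 0.0
```

```bash
python3 -m handwheel '[[0.13,0.143,-0.01,0,0,0.11],[0.13,0.143,-0.01,0,0,0.11],[0.13,0.143,-0.01,0,0,0.11],[0.13,0.143,-0.01,0,0,0.11],[0.13,0.143,-0.01,0,0,0.11],[0.13,0.143,-0.01,0,0,0.11],[0.13,0.143,-0.01,0,0,0.11],[0.13,0.143,-0.01,0,0,0.11]]'
cat > pun.py <<'E'
from h import *
from scipy import ndimage
np.set_printoptions(precision=4,suppress=True)
def cloud(cam):
    st=bot.read_state();im,d=cams.capture(cam)
    v,u=np.indices(d.shape);c=cams.calibration(cam);K=np.array(c["mtx"])
    p=np.stack([(u-K[0,2])/K[0,0]*d,(v-K[1,2])/K[1,1]*d,d],-1)
    if cam=="wrist":
        T=np.array(c["tool_from_camera"]);p=p@T[:3,:3].T+T[:3,3];P=p@np.array(st["tcp_rot"]).T+st["position"]
    else: P=(p-np.array(c["t"]))@np.array(c["R"])
    P[d==0]=np.nan
    return im,d,P
def heads(P,lo=.045,hi=.08,box=(.5,.65,-.33,-.06)):
    m=(P[...,2]>lo)&(P[...,2]<hi)&(P[...,0]>box[0])&(P[...,0]<box[1])&(P[...,1]>box[2])&(P[...,1]<box[3])
    L,n=ndimage.label(m)
    for i in range(1,n+1):
        q=P[L==i]
        if len(q)<40: continue
        zt=np.percentile(q[:,2],97);
        t=q[q[:,2]>zt-.006][:,:2].astype(np.float32)
        (c,s,a)=cv2.minAreaRect(t)
        print("head",len(q),"ztop %.4f"%zt,"ctr",np.array(c),"size",np.array(s),"ang %.1f"%a)
E
python3 - <<'E'
from pun import *
print(bot.read_state()["position"])
for c in ["wrist","top"]:
    im,d,P=cloud(c);print(c);heads(P)
    if c=="wrist":cv2.imwrite("pics/w1.png",im)
E
```

```text
time_s: 2.43
position: [0.5672, -0.2015, 0.2186]
tcp_rot: [[0.006, 1.0, -0.001], [1.0, -0.006, -0.0], [-0.0, -0.001, -1.0]]
force: [-0.3, -0.2, 0.3]
opening: 0.996
grasp_force: 0.0
[ 0.5672 -0.2015  0.2186]
wrist
head 1015 ztop 0.0656 ctr [ 0.5686 -0.1131] size [0.0292 0.0293] ang 45.7
head 663 ztop 0.0661 ctr [ 0.5714 -0.1734] size [0.0261 0.0259] ang 84.5
head 227 ztop 0.0656 ctr [ 0.573  -0.2324] size [0.0143 0.0135] ang 0.1
head 53 ztop 0.0535 ctr [ 0.6466 -0.2651] size [0.0131 0.0044] ang 83.7
head 96 ztop 0.0646 ctr [ 0.5719 -0.2775] size [0.0019 0.0127] ang 86.1
top
head 190 ztop 0.0653 ctr [ 0.5697 -0.1129] size [0.0275 0.0274] ang 0.0
head 121 ztop 0.0659 ctr [ 0.5725 -0.1728] size [0.0251 0.0253] ang 88.0
```

View pics/w1.png

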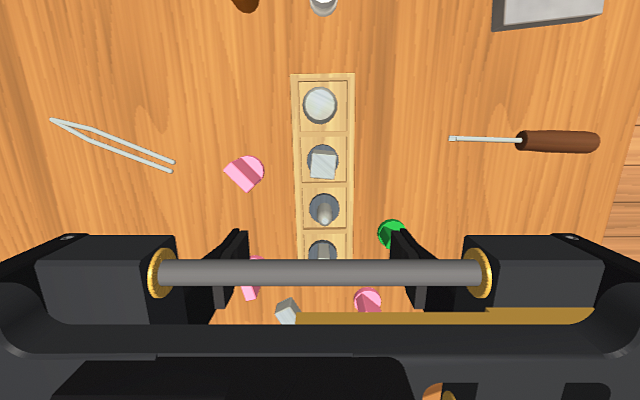

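```bash
python3 -m handwheel '[[0.002,0.042,0,0,0,0],[0.002,0.0885,0,0,0,0],[0.002,0.0885,-0.03,0,0,0.01],[0.002,0.0885,-0.07,0,0,0.018],[0.002,0.0885,-0.11,0,0,0.018],[0.002,0.0885,-0.14,0,0,0.018],[0.002,0.0885,-0.16,0,0,0.018],[0.002,0.0885,-0.168,0,0,0.018]]' 0.6
python3 -m handwheel '[[0,0,0,0,0,0],[0,0,0,0,0,0],[0,0,0,0,0,0],[0,0,0,0,0,0],[0,0,0,0,0,0],[0,0,0,0,0,0],[0,0,0,0,0,0],[0,0,0,0,0,0]]' -1
```

```text
time_s: 3.2
position: [0.5671, -0.1135, 0.0476]
tcp_rot: [[-0.028, 1.0, -0.006], [1.0, 0.028, 0.002], [0.002, -0.005, -1.0]]
force: [0.5, -0.4, 0.9]
opening: 0.802
grasp_force: 0.0
time_s: 3.87
position: [0.5693, -0.1127, 0.0517]
tcp_rot: [[-0.03, 1.0, -0.0], [1.0, 0.03, -0.0], [-0.0, -0.0, -1.0]]
force: [-2.5, -0.8, 6.3]
opening: 0.403
grasp_force: 30.0
```

```bash
python3 -m handwheel '[[0,0,0.01,0,0,0],[0,0,0.03,0,0,0],[0,0,0.06,0,0,0],[0,0,0.09,0,0,0],[0,0,0.12,0,0,0],[0,0,0.14,0,0,0],[0,0,0.14,0,0,0],[0,0,0.14,0,0,0]]'
python3 - <<'E'
from pun import *
s=bot.read_state();print(s["opening"],s["grasp_force"],s["position"])
for c in ["top","scene"]:
    im,d,P=cloud(c)
    h=cv2.cvtColor(im,cv2.COLOR_BGR2HSV);b=im.astype(int)
    m=(h[...,0]>15)&(h[...,0]<28)&(h[...,1]>140)&(P[...,0]>.4)&(P[...,0]<.62)&(P[...,1]>.05)&(P[...,1]<.34)
    L,n=ndimage.label(m);C=[]
    for i in range(1,n+1):
        v,u=np.where(L==i)
        if len(u)<12: continue
        q=P[L==i];print(c,len(u),u.mean().round(1),v.mean().round(1),np.nanmedian(q,0),np.nanmean(q,0))
    # rack: points above 8mm
    r=(P[...,2]>.007)&(P[...,2]<.03)&(P[...,0]>.38)&(P[...,0]<.66)&(P[...,1]>.06)&(P[...,1]<.36)
    L,n=ndimage.label(r);k=1+np.argmax(ndimage.sum(r,L,range(1,n+1)))
    print("rack",cv2.minAreaRect(P[L==k][:,:2].astype(np.float32)))
E
```

```text
time_s: 4.53
position: [0.57, -0.1127, 0.1915]
tcp_rot: [[-0.03, 1.0, 0.002], [1.0, 0.03, -0.001], [-0.001, 0.002, -1.0]]
force: [-0.8, -0.3, -3.6]
opening: 0.404
grasp_force: 30.0
0.40383110853032217 29.999372752499767 [ 0.57   -0.1127  0.1915]
top 92 191.2 219.9 [0.5271 0.2797 0.0193] [0.5274 0.2795 0.0192]
top 31 216.2 223.0 [0.5199 0.2198 0.0184] [0.5199 0.2198 0.018 ]
top 141 240.9 226.1 [0.5127 0.1603 0.019 ] [0.5125 0.1603 0.0191]
top 61 265.5 229.1 [0.5055 0.1023 0.0195] [0.5053 0.1016 0.0194]
rack ((0.4860592186450958, 0.19525334239006042), (0.2479771375656128, 0.11727278679609299), 83.06443786621094)
scene 56 385.9 217.3 [0.508  0.1024 0.0197] [0.5078 0.103  0.0197]
scene 150 408.0 234.5 [0.5157 0.1626 0.0195] [0.5157 0.1624 0.0196]
scene 34 431.7 252.6 [0.5226 0.2215 0.0195] [0.5227 0.2212 0.0196]
scene 128 457.8 272.4 [0.5294 0.2807 0.0197] [0.5295 0.2806 0.0198]
rack ((0.48878610134124756, 0.19326567649841309), (0.2447313666343689, 0.11567763239145279), 82.32123565673828)
```

```bash
python3 -m handwheel '[[-0.01,0.026,0,0,0,-0.01],[-0.025,0.064,0,0,0,-0.02],[-0.04,0.103,0,0,0,-0.03],[-0.055,0.141,0,0,0,-0.04],[-0.07,0.18,0,0,0,-0.05],[-0.085,0.218,0,0,0,-0.06],[-0.099,0.254,0,0,0,-0.07],[-0.1095,0.281,0,0,0,-0.076]]'
python3 -m handwheel '[[0,0,0,0,0,0],[0,0,-0.02,0,0,0],[0,0,-0.055,0,0,0],[0,0,-0.085,0,0,0],[0,0,-0.11,0,0,0],[0,0,-0.11,0,0,0],[0,0,-0.11,0,0,0],[0,0,-0.11,0,0,0]]'
```

```text
time_s: 5.3
position: [0.4567, 0.1705, 0.1886]
tcp_rot: [[0.122, 0.993, -0.006], [0.993, -0.122, 0.0], [-0.001, -0.006, -1.0]]
force: [0.9, -0.0, -4.1]
opening: 0.403
grasp_force: 30.0
time_s: 5.97
position: [0.4605, 0.1681, 0.0807]
tcp_rot: [[0.122, 0.993, -0.0], [0.993, -0.122, -0.0], [-0.0, -0.0, -1.0]]
force: [-0.4, -0.7, -3.3]
opening: 0.401
grasp_force: 30.0
```

```bash
python3 -m handwheel '[[0,0,-0.01,0,0,0],[0,0,-0.018,0,0,0],[0,0,-0.024,0,0,0],[0,0,-0.028,0,0,0],[0,0,-0.028,0,0,0],[0,0,-0.028,0,0,0],[0,0,-0.028,0,0,0],[0,0,-0.028,0,0,0]]'
python3 -m handwheel '[[0,0,0,0,0,0],[0,0,0,0,0,0],[0,0,0,0,0,0],[0,0,0,0,0,0],[0,0,0.01,0,0,0],[0,0,0.045,0,0,0],[0,0,0.085,0,0,0],[0,0,0.12,0,0,0]]' 0.6
python3 - <<'E'
from pun import *
s=bot.read_state();print(s["position"],s["opening"])
im,d,P=cloud("wrist");heads(P,box=(.4,.53,.08,.32));cv2.imwrite("pics/w2.png",im)
E
```

```text
time_s: 6.63
position: [0.4603, 0.1683, 0.0529]
tcp_rot: [[0.122, 0.993, 0.001], [0.993, -0.122, 0.0], [0.0, 0.001, -1.0]]
force: [0.2, 0.3, -3.7]
opening: 0.404
grasp_force: 30.0
time_s: 7.3
position: [0.4598, 0.1682, 0.1748]
tcp_rot: [[0.122, 0.993, -0.001], [0.993, -0.122, -0.0], [-0.0, -0.0, -1.0]]
force: [1.9, 0.6, -0.8]
opening: 0.791
grasp_force: 0.0
[0.4598 0.1682 0.1748] 0.7914165478260713
head 1110 ztop 0.0657 ctr [0.4608 0.1686] size [0.029  0.0298] ang 78.4
```

View pics/w2.png

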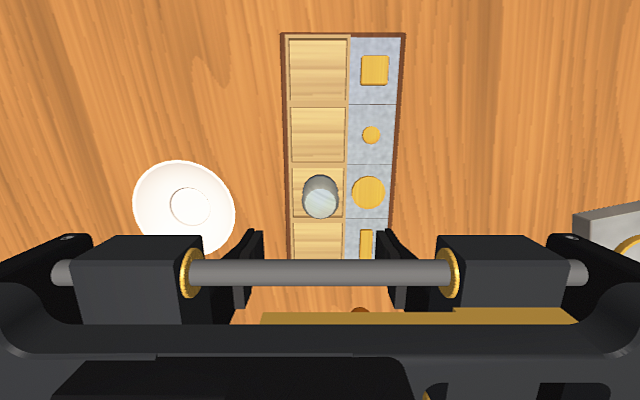

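The big punch stands upright in its pocket at (318,197), next to the big dome. Next is the square.

```bash
python3 -m handwheel '[[0,-0.01,0.02,0,0,0],[0.013,-0.05,0.02,0,0,0.015],[0.026,-0.088,0.02,0,0,0.03],[0.039,-0.126,0.02,0,0,0.045],[0.052,-0.164,0.02,0,0,0.06],[0.065,-0.202,0.02,0,0,0.076],[0.078,-0.24,0.02,0,0,0.076],[0.091,-0.278,0.02,0,0,0.076]]'
python3 -m handwheel '[[0.011,-0.033,0,0,0,0],[0.0205,-0.063,0,0,0,0],[0.0205,-0.063,-0.03,0,0,0],[0.0205,-0.063,-0.065,0,0,0],[0.0205,-0.063,-0.095,0,0,0],[0.0205,-0.063,-0.1,0,0,0],[0.0205,-0.063,-0.1,0,0,0],[0.0205,-0.063,-0.1,0,0,0]]'
```

```text
time_s: 8.02
position: [0.5512, -0.1116, 0.1934]
tcp_rot: [[-0.03, 1.0, 0.001], [1.0, 0.03, -0.0], [-0.0, 0.001, -1.0]]
force: [0.6, 0.2, -0.6]
opening: 0.801
grasp_force: 0.0
time_s: 8.68
position: [0.5722, -0.1728, 0.0937]
tcp_rot: [[-0.03, 1.0, 0.001], [1.0, 0.03, -0.001], [-0.001, 0.001, -1.0]]
force: [0.4, -0.1, 0.9]
opening: 0.799
grasp_force: 0.0
```

```bash
python3 -m handwheel '[[0,0,-0.02,0,0,0],[0,0,-0.035,0,0,0],[0,0,-0.042,0,0,0],[0,0,-0.042,0,0,0],[0,0,-0.042,0,0,0],[0,0,-0.042,0,0,0],[0,0,-0.042,0,0,0],[0,0,-0.042,0,0,0]]'
python3 -m handwheel '[[0,0,0,0,0,0],[0,0,0,0,0,0],[0,0,0,0,0,0],[0,0,0,0,0,0],[0,0,0,0,0,0],[0,0,0,0,0,0],[0,0,0,0,0,0],[0,0,0,0,0,0]]' -1
python3 -m handwheel '[[0,0,0.01,0,0,0],[0,0,0.03,0,0,0],[0,0,0.06,0,0,0],[0,0,0.09,0,0,0],[0,0,0.12,0,0,0],[0,0,0.14,0,0,0],[0,0,0.14,0,0,0],[0,0,0.14,0,0,0]]'
```

```text
time_s: 9.35
position: [0.5723, -0.173, 0.0517]
tcp_rot: [[-0.03, 1.0, 0.002], [1.0, 0.03, -0.001], [-0.001, 0.002, -1.0]]
force: [0.4, -0.9, -0.4]
opening: 0.799
grasp_force: 0.0
time_s: 10.02
position: [0.5715, -0.1727, 0.0506]
tcp_rot: [[-0.03, 1.0, -0.0], [1.0, 0.03, 0.0], [0.0, -0.0, -1.0]]
force: [-0.5, 0.1, 0.1]
opening: 0.311
grasp_force: 28.0
time_s: 10.68
position: [0.572, -0.1728, 0.192]
tcp_rot: [[-0.03, 1.0, 0.002], [1.0, 0.03, -0.001], [-0.001, 0.002, -1.0]]
force: [-1.0, 0.8, -2.5]
opening: 0.307
grasp_force: 28.0
```

```bash
python3 -m handwheel '[[-0.004,0.02,0,0,0,0],[-0.012,0.058,0,0,0,-0.01],[-0.02,0.096,0,0,0,-0.02],[-0.028,0.134,0,0,0,-0.03],[-0.036,0.172,0,0,0,-0.04],[-0.044,0.21,0,0,0,-0.05],[-0.052,0.248,0,0,0,-0.06],[-0.06,0.286,0,0,0,-0.076]]'
python3 -m handwheel '[[-0.008,0.038,0,0,0,0],[-0.017,0.075,0,0,0,0],[-0.026,0.113,0,0,0,0],[-0.033,0.148,0,0,0,0],[-0.0372,0.1734,0,0,0,0],[-0.0372,0.1734,-0.02,0,0,0],[-0.0372,0.1734,-0.05,0,0,0],[-0.0372,0.1734,-0.08,0,0,0]]'
python3 -m handwheel '[[0,0,-0.02,0,0,0],[0,0,-0.03,0,0,0],[0,0,-0.03,0,0,0],[0,0,-0.03,0,0,0],[0,0,-0.03,0,0,0],[0,0,-0.03,0,0,0],[0,0,-0.03,0,0,0],[0,0,-0.03,0,0,0]]'
```

```text
time_s: 11.35
position: [0.5093, 0.1149, 0.1886]
tcp_rot: [[0.123, 0.992, -0.005], [0.992, -0.123, -0.0], [-0.001, -0.005, -1.0]]
force: [0.4, 0.3, -2.0]
opening: 0.294
grasp_force: 29.9
time_s: 12.02
position: [0.4732, 0.2874, 0.1088]
tcp_rot: [[0.12, 0.993, -0.001], [0.993, -0.12, -0.0], [-0.001, -0.001, -1.0]]
force: [1.3, -0.2, -2.8]
opening: 0.296
grasp_force: 29.9
time_s: 12.68
position: [0.4751, 0.2869, 0.0818]
tcp_rot: [[0.122, 0.993, 0.002], [0.993, -0.122, 0.001], [0.001, 0.002, -1.0]]
force: [-0.4, 0.2, -1.0]
opening: 0.3
grasp_force: 29.9
```

```bash
python3 -m handwheel '[[0,0,-0.01,0,0,0],[0,0,-0.019,0,0,0],[0,0,-0.025,0,0,0],[0,0,-0.0295,0,0,0],[0,0,-0.0295,0,0,0],[0,0,-0.0295,0,0,0],[0,0,-0.0295,0,0,0],[0,0,-0.0295,0,0,0]]'
python3 -m handwheel '[[0,0,0,0,0,0],[0,0,0,0,0,0],[0,0,0,0,0,0],[0,0,0,0,0,0],[0,0,0.01,0,0,0],[0,0,0.045,0,0,0],[0,0,0.085,0,0,0],[0,0,0.12,0,0,0]]' 0.6
python3 - <<'E'
from pun import *
s=bot.read_state();print(s["position"],s["opening"])
im,d,P=cloud("wrist");heads(P,box=(.4,.53,.08,.34))
im,d,P=cloud("top");heads(P,box=(.4,.53,.08,.34));heads(P)
E
```

```text
time_s: 13.35
position: [0.4743, 0.2866, 0.0509]
tcp_rot: [[0.122, 0.993, -0.0], [0.993, -0.122, -0.0], [-0.0, -0.0, -1.0]]
force: [-0.2, -0.1, -2.5]
opening: 0.295
grasp_force: 29.9
time_s: 14.02
position: [0.4742, 0.2866, 0.1733]
tcp_rot: [[0.122, 0.993, -0.0], [0.993, -0.122, -0.0], [-0.0, -0.0, -1.0]]
force: [1.0, -0.3, -0.2]
opening: 0.772
grasp_force: 0.0
[0.4742 0.2866 0.1733] 0.7723154864604778
head 884 ztop 0.0661 ctr [0.4745 0.2847] size [0.0262 0.0248] ang 83.5
head 580 ztop 0.0642 ctr [0.4628 0.1783] size [0.0138 0.03  ] ang 81.4
head 153 ztop 0.0663 ctr [0.4746 0.285 ] size [0.0262 0.0263] ang 84.8
head 196 ztop 0.0664 ctr [0.461  0.1676] size [0.0236 0.026 ] ang 54.1
head 52 ztop 0.0647 ctr [ 0.574  -0.2313] size [0.0142 0.0119] ang 24.5
head 110 ztop 0.0672 ctr [ 0.5711 -0.294 ] size [0.0357 0.0134] ang 83.3
```

```bash
python3 -m handwheel '[[0.004,-0.02,0.02,0,0,0],[0.011,-0.058,0.02,0,0,0.01],[0.018,-0.096,0.02,0,0,0.02],[0.025,-0.134,0.02,0,0,0.03],[0.033,-0.172,0.02,0,0,0.04],[0.04,-0.21,0.02,0,0,0.05],[0.047,-0.248,0.02,0,0,0.06],[0.055,-0.286,0.02,0,0,0.076]]'
python3 -m handwheel '[[0.007,-0.038,0,0,0,0],[0.014,-0.076,0,0,0,0],[0.022,-0.114,0,0,0,0],[0.029,-0.152,0,0,0,0],[0.036,-0.19,0,0,0,0],[0.0437,-0.22,0,0,0,0],[0.0437,-0.2325,-0.01,0,0,0],[0.0437,-0.2325,-0.03,0,0,0]]'
python3 - <<'E'
from pun import *
s=bot.read_state();print(s["position"],s["opening"])
im,d,P=cloud("wrist");heads(P,lo=.03);cv2.imwrite("pics/w3.png",im)
E
```

```text
time_s: 14.78
position: [0.5288, -0.001, 0.1912]
tcp_rot: [[-0.031, 1.0, -0.001], [1.0, 0.031, 0.0], [0.0, -0.001, -1.0]]
force: [0.6, 0.4, 0.4]
opening: 0.799
grasp_force: 0.0
time_s: 15.45
position: [0.5749, -0.2363, 0.1627]
tcp_rot: [[-0.026, 1.0, 0.006], [1.0, 0.026, -0.005], [-0.005, 0.006, -1.0]]
force: [-0.6, 0.3, 0.3]
opening: 0.798
grasp_force: 0.0
[ 0.5749 -0.2363  0.1627] 0.7979940197216127
head 394 ztop 0.0654 ctr [ 0.5728 -0.2322] size [0.0141 0.0143] ang 1.4
head 73 ztop 0.0530 ctr [ 0.6482 -0.2621] size [0.003  0.0078] ang 0.7
head 328 ztop 0.0655 ctr [ 0.5717 -0.2806] size [0.0138 0.0082] ang 1.3
```

```bash
python3 -m handwheel '[[0,0,-0.02,0,0,0],[0,0,-0.05,0,0,0],[0,0,-0.08,0,0,0],[0,0,-0.1,0,0,0],[0,0,-0.111,0,0,0],[0,0,-0.111,0,0,0],[0,0,-0.111,0,0,0],[0,0,-0.111,0,0,0]]'
python3 -m handwheel '[[0,0,0,0,0,0],[0,0,0,0,0,0],[0,0,0,0,0,0],[0,0,0,0,0,0],[0,0,0,0,0,0],[0,0,0,0,0,0],[0,0,0,0,0,0],[0,0,0,0,0,0]]' -1
python3 -m handwheel '[[0,0,0.01,0,0,0],[0,0,0.03,0,0,0],[0,0,0.06,0,0,0],[0,0,0.09,0,0,0],[0,0,0.12,0,0,0],[0,0,0.14,0,0,0],[0,0,0.14,0,0,0],[0,0,0.14,0,0,0]]'
```

```text
time_s: 16.17
position: [0.5739, -0.2318, 0.0515]
tcp_rot: [[-0.031, 1.0, 0.002], [1.0, 0.031, -0.001], [-0.001, 0.002, -1.0]]
force: [-0.2, 0.2, -0.2]
opening: 0.798
grasp_force: 0.0
time_s: 16.83
position: [0.5731, -0.2318, 0.0501]
tcp_rot: [[-0.03, 1.0, -0.0], [1.0, 0.03, 0.0], [0.0, -0.0, -1.0]]
force: [0.0, 0.2, -0.9]
opening: 0.282
grasp_force: 0.0
time_s: 17.5
position: [0.5735, -0.232, 0.1917]
tcp_rot: [[-0.03, 1.0, 0.002], [1.0, 0.03, -0.002], [-0.002, 0.002, -1.0]]
force: [-0.8, -0.0, -1.0]
opening: 0.193
grasp_force: 30.0
```

```bash
python3 - <<'E'
from pun import *
s=bot.read_state();print(s["position"],s["opening"])
im,d,P=cloud("scene")
m=(abs(P[...,0]-.573)<.025)&(abs(P[...,1]+.232)<.025)&(P[...,2]>.08)&(P[...,2]<.2)
q=P[m];print(len(q))
for z in np.arange(.11,.2,.005):
    k=q[abs(q[:,2]-z)<.0025]
    if len(k):print("%.3f"%z,len(k),k.min(0),k.max(0))
cv2.imwrite("pics/s3.png",cv2.resize(im[60:220,180:340],None,fx=3.7,fy=3.7,interpolation=cv2.INTER_CUBIC))
E
```

```text
[ 0.5735 -0.232   0.1917] 0.1928912487196336
461
0.145 7 [ 0.5701 -0.2329  0.1456] [ 0.594  -0.2176  0.1472]
0.150 41 [ 0.5671 -0.2424  0.1477] [ 0.5951 -0.2147  0.1525]
0.155 98 [ 0.5581 -0.2499  0.1528] [ 0.5962 -0.2138  0.1574]
0.160 15 [ 0.5717 -0.2382  0.1575] [ 0.593  -0.2215  0.1625]
0.165 16 [ 0.5611 -0.239   0.1629] [ 0.5935 -0.2227  0.1674]
0.170 40 [ 0.5603 -0.2423  0.1676] [ 0.5946 -0.2208  0.1724]
0.175 42 [ 0.5596 -0.2449  0.1725] [ 0.5952 -0.2206  0.1775]
0.180 39 [ 0.5602 -0.2435  0.1777] [ 0.5949 -0.219   0.1825]
0.185 44 [ 0.5586 -0.241   0.1826] [ 0.595  -0.2205  0.1874]
0.190 46 [ 0.5582 -0.2414  0.1875] [ 0.5955 -0.2204  0.1925]
0.195 50 [ 0.5578 -0.2428  0.1925] [ 0.5961 -0.2205  0.1973]
```

View pics/s3.png

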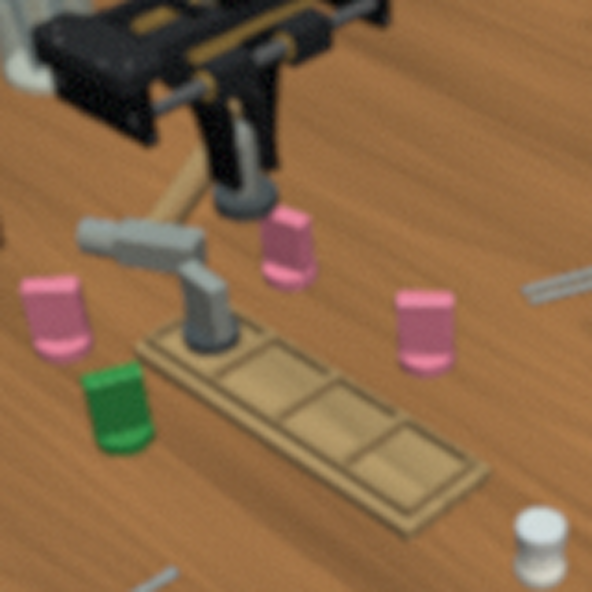

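The picture shows the small punch held upright at (245,170), foot at (245,200). It slipped about 7 mm in the grip because I lifted before the fingers had closed, so I will lower it by feel.

```bash
python3 -m handwheel '[[-0.004,0.02,0,0,0,0],[-0.012,0.058,0,0,0,-0.01],[-0.02,0.096,0,0,0,-0.02],[-0.028,0.134,0,0,0,-0.03],[-0.036,0.172,0,0,0,-0.04],[-0.044,0.21,0,0,0,-0.05],[-0.052,0.248,0,0,0,-0.06],[-0.062,0.286,0,0,0,-0.076]]'
python3 -m handwheel '[[-0.01,0.038,0,0,0,0],[-0.019,0.075,0,0,0,0],[-0.028,0.113,0,0,0,0],[-0.036,0.148,0,0,0,0],[-0.0438,0.1731,0,0,0,0],[-0.0438,0.1731,-0.02,0,0,0],[-0.0438,0.1731,-0.05,0,0,0],[-0.0438,0.1731,-0.08,0,0,0]]'
python3 -m handwheel '[[0,0,-0.02,0,0,0],[0,0,-0.03,0,0,0],[0,0,-0.04,0,0,0],[0,0,-0.046,0,0,0],[0,0,-0.046,0,0,0],[0,0,-0.046,0,0,0],[0,0,-0.046,0,0,0],[0,0,-0.046,0,0,0]]'
```

```text
time_s: 18.22
position: [0.5093, 0.0559, 0.1883]
tcp_rot: [[0.123, 0.992, -0.004], [0.992, -0.123, 0.001], [0.0, -0.004, -1.0]]
force: [1.2, -0.1, -0.9]
opening: 0.193
grasp_force: 30.0
time_s: 18.88
position: [0.4663, 0.228, 0.1085]
tcp_rot: [[0.12, 0.993, -0.001], [0.993, -0.12, -0.0], [-0.0, -0.001, -1.0]]
force: [0.4, -1.3, -1.2]
opening: 0.197
grasp_force: 30.0
time_s: 19.55
position: [0.4681, 0.2274, 0.0652]
tcp_rot: [[0.122, 0.993, 0.002], [0.993, -0.122, 0.001], [0.001, 0.002, -1.0]]
force: [0.1, -0.1, -2.1]
opening: 0.202
grasp_force: 30.0
```

```bash
python3 -m handwheel '[[0,0,-0.001,0,0,0],[0,0,-0.002,0,0,0],[0,0,-0.003,0,0,0],[0,0,-0.004,0,0,0],[0,0,-0.004,0,0,0],[0,0,-0.004,0,0,0],[0,0,-0.004,0,0,0],[0,0,-0.004,0,0,0]]'
python3 -m handwheel '[[0,0,-0.0005,0,0,0],[0,0,-0.001,0,0,0],[0,0,-0.0015,0,0,0],[0,0,-0.002,0,0,0],[0,0,-0.002,0,0,0],[0,0,-0.002,0,0,0],[0,0,-0.002,0,0,0],[0,0,-0.002,0,0,0]]'
```

```text
time_s: 20.22
position: [0.4673, 0.2273, 0.0602]
tcp_rot: [[0.122, 0.993, -0.0], [0.993, -0.122, -0.0], [-0.0, -0.0, -1.0]]
force: [0.1, 0.5, -1.1]
opening: 0.197
grasp_force: 30.0
time_s: 20.88
position: [0.4673, 0.2273, 0.0582]
tcp_rot: [[0.122, 0.993, 0.0], [0.993, -0.122, 0.0], [0.0, 0.0, -1.0]]
force: [-0.2, 0.7, -0.4]
opening: 0.197
grasp_force: 30.0
```

```bash
python3 -m handwheel '[[0,0,-0.0005,0,0,0],[0,0,-0.001,0,0,0],[0,0,-0.0015,0,0,0],[0,0,-0.0015,0,0,0],[0,0,-0.0015,0,0,0],[0,0,-0.0015,0,0,0],[0,0,-0.0015,0,0,0],[0,0,-0.0015,0,0,0]]'
python3 - <<'E'
from pun import *
im,d,P=cloud("scene");m=(abs(P[...,0]-.468)<.03)&(abs(P[...,1]-.227)<.03)&(P[...,2]>.022)&(P[...,2]<.035)
q=P[m];print(np.sort(q[:,2])[::4])
cv2.imwrite("pics/s4.png",cv2.resize(im[150:310,380:540],None,fx=3.7,fy=3.7,interpolation=cv2.INTER_CUBIC))
E
```

```text
time_s: 21.55
position: [0.4675, 0.2272, 0.0576]
tcp_rot: [[0.122, 0.993, 0.001], [0.993, -0.122, 0.0], [0.0, 0.001, -1.0]]
force: [-1.5, -1.1, 7.1]
opening: 0.201
grasp_force: 30.0
[0.022  0.0222 0.0223 0.0224 0.0226 0.023  0.0233 0.0245 0.03   0.0335]
```

View pics/s4.png

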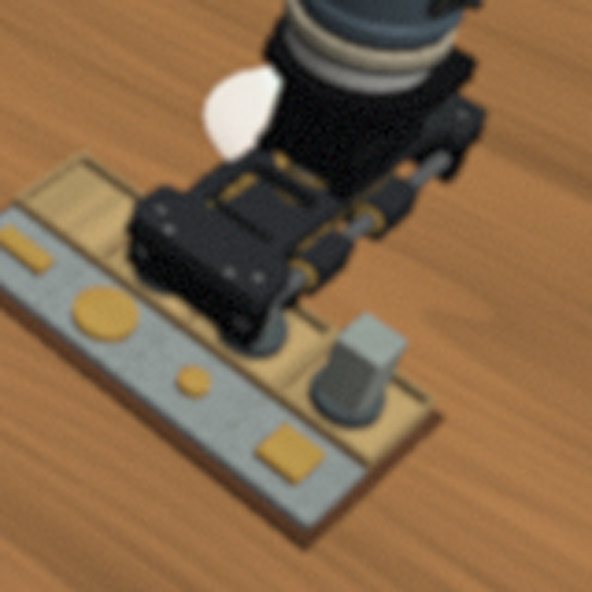

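The force reading (7 N up) and the picture agree: the foot, at (258,335), is on the pocket floor. The square stands upright at (350,370). I'll release now.

```bash
python3 -m handwheel '[[0,0,0,0,0,0],[0,0,0,0,0,0],[0,0,0,0,0,0],[0,0,0,0,0,0],[0,0,0.01,0,0,0],[0,0,0.045,0,0,0],[0,0,0.085,0,0,0],[0,0,0.13,0,0,0]]' 0.6
python3 -m handwheel '[[0.004,-0.02,0,0,0,0],[0.012,-0.058,0,0,0,0.01],[0.02,-0.096,0,0,0,0.02],[0.028,-0.134,0,0,0,0.03],[0.036,-0.172,0,0,0,0.04],[0.044,-0.21,0,0,0,0.05],[0.052,-0.248,0,0,0,0.06],[0.06,-0.286,0,0,0,0.076]]'
python3 - <<'E'
from pun import *
im,d,P=cloud("top");heads(P,box=(.4,.53,.08,.34));heads(P)
E
python3 -m handwheel '[[0.007,-0.038,0,0,0,0],[0.013,-0.076,0,0,0,0],[0.02,-0.114,0,0,0,0],[0.025,-0.14,0,0,0,0],[0.025,-0.14,0,0,0,0],[0.025,-0.14,0,0,0,0],[0.025,-0.14,0,0,0,0],[0.025,-0.14,0,0,0,0]]'
python3 - <<'E'
from pun import *
im,d,P=cloud("wrist");heads(P)
E
```

```text
time_s: 22.27
position: [0.4663, 0.227, 0.1843]
tcp_rot: [[0.122, 0.993, -0.003], [0.993, -0.122, -0.001], [-0.001, -0.003, -1.0]]
force: [0.9, 0.9, 0.2]
opening: 0.718
grasp_force: 0.0
time_s: 22.93
position: [0.5273, -0.0605, 0.184]
tcp_rot: [[-0.031, 1.0, 0.0], [1.0, 0.031, 0.0], [0.0, 0.0, -1.0]]
force: [0.5, 0.6, 0.3]
opening: 0.805
grasp_force: 0.0
head 154 ztop 0.0664 ctr [0.4747 0.2845] size [0.0267 0.0256] ang 82.4
head 195 ztop 0.0648 ctr [0.4612 0.1691] size [0.0286 0.0283] ang 70.5
head 53 ztop 0.0661 ctr [0.4674 0.2263] size [0.0113 0.0118] ang 26.2
head 110 ztop 0.0671 ctr [ 0.5714 -0.2925] size [0.0347 0.0137] ang 88.5
time_s: 23.65
position: [0.5516, -0.197, 0.1834]
tcp_rot: [[-0.031, 1.0, -0.001], [1.0, 0.031, 0.001], [0.001, -0.001, -1.0]]
force: [0.6, -0.3, -0.8]
opening: 0.8
grasp_force: 0.0
head 330 ztop 0.0661 ctr [ 0.5707 -0.2985] size [0.028  0.0141] ang 86.6
```

```bash
python3 -m handwheel '[[0.008,-0.038,0,0,0,0],[0.016,-0.076,0,0,0,0],[0.02,-0.0965,0,0,0,0],[0.02,-0.0965,-0.015,0,0,0],[0.02,-0.0965,-0.045,0,0,0],[0.02,-0.0965,-0.08,0,0,0],[0.02,-0.0965,-0.09,0,0,0],[0.02,-0.0965,-0.09,0,0,0]]' 0.2
python3 -m handwheel '[[0,0,-0.015,0,0,0],[0,0,-0.03,0,0,0],[0,0,-0.038,0,0,0],[0,0,-0.042,0,0,0],[0,0,-0.042,0,0,0],[0,0,-0.042,0,0,0],[0,0,-0.042,0,0,0],[0,0,-0.042,0,0,0]]'
python3 -m handwheel '[[0,0,0,0,0,0],[0,0,0,0,0,0],[0,0,0,0,0,0],[0,0,0,0,0,0],[0,0,0,0,0,0],[0,0,0,0,0,0],[0,0,0,0,0,0],[0,0,0,0,0,0]]' -1
python3 -m handwheel '[[0,0,0,0,0,0],[0,0,0,0,0,0],[0,0,0,0,0,0],[0,0,0,0,0,0],[0,0,0,0,0,0],[0,0,0,0,0,0],[0,0,0,0,0,0],[0,0,0,0,0,0]]' -1
```

```text
time_s: 24.37
position: [0.5702, -0.2924, 0.0901]
tcp_rot: [[-0.031, 0.999, -0.007], [0.999, 0.031, 0.005], [0.005, -0.007, -1.0]]
force: [-0.6, -0.6, 0.5]
opening: 0.602
grasp_force: 0.0
time_s: 25.03
position: [0.5729, -0.2956, 0.0524]
tcp_rot: [[-0.03, 1.0, 0.001], [1.0, 0.03, -0.001], [-0.001, 0.001, -1.0]]
force: [-0.8, 0.7, -0.2]
opening: 0.602
grasp_force: 0.0
time_s: 25.7
position: [0.5721, -0.2953, 0.0513]
tcp_rot: [[-0.03, 1.0, -0.001], [1.0, 0.03, 0.0], [0.0, -0.001, -1.0]]
force: [-1.7, -0.3, 1.3]
opening: 0.158
grasp_force: 30.0
time_s: 26.37
position: [0.5723, -0.2952, 0.0513]
tcp_rot: [[-0.03, 1.0, -0.0], [1.0, 0.03, 0.0], [0.0, -0.0, -1.0]]
force: [-1.0, -0.5, 0.2]
opening: 0.157
grasp_force: 30.0
```

```bash
python3 -m handwheel '[[0,0,0.01,0,0,0],[0,0,0.03,0,0,0],[0,0,0.06,0,0,0],[0,0,0.09,0,0,0],[0,0,0.12,0,0,0],[0,0,0.14,0,0,0],[0,0,0.14,0,0,0],[0,0,0.14,0,0,0]]'
python3 -m handwheel '[[-0.006,0.02,0,0,0,0],[-0.017,0.057,0,0,0,-0.01],[-0.028,0.094,0,0,0,-0.02],[-0.039,0.131,0,0,0,-0.03],[-0.05,0.168,0,0,0,-0.04],[-0.061,0.205,0,0,0,-0.05],[-0.072,0.242,0,0,0,-0.06],[-0.083,0.279,0,0,0,-0.076]]'
python3 -m handwheel '[[-0.011,0.037,0,0,0,0],[-0.022,0.074,0,0,0,0],[-0.033,0.11,0,0,0,0],[-0.0363,0.1225,0,0,0,0],[-0.0363,0.1225,-0.01,0,0,0],[-0.0363,0.1225,-0.03,0,0,0],[-0.0363,0.1225,-0.06,0,0,0],[-0.0363,0.1225,-0.09,0,0,0]]'
python3 -m handwheel '[[0,0,-0.015,0,0,0],[0,0,-0.025,0,0,0],[0,0,-0.03,0,0,0],[0,0,-0.035,0,0,0],[0,0,-0.035,0,0,0],[0,0,-0.035,0,0,0],[0,0,-0.035,0,0,0],[0,0,-0.035,0,0,0]]'
```

```text
time_s: 27.03
position: [0.5729, -0.2954, 0.1927]
tcp_rot: [[-0.03, 1.0, 0.003], [1.0, 0.03, -0.002], [-0.002, 0.003, -1.0]]
force: [0.7, 0.6, -3.7]
opening: 0.155
grasp_force: 30.0
time_s: 27.7
position: [0.487, -0.0142, 0.1894]
tcp_rot: [[0.124, 0.992, -0.004], [0.992, -0.124, 0.001], [0.001, -0.005, -1.0]]
force: [0.8, -0.3, -2.5]
opening: 0.162
grasp_force: 30.0
time_s: 28.37
position: [0.4523, 0.1067, 0.0997]
tcp_rot: [[0.121, 0.993, -0.0], [0.993, -0.121, 0.0], [0.0, -0.0, -1.0]]
force: [-0.1, -0.2, -2.4]
opening: 0.16
grasp_force: 30.0
time_s: 29.03
position: [0.4535, 0.1063, 0.067]
tcp_rot: [[0.122, 0.993, 0.002], [0.993, -0.122, 0.0], [0.0, 0.002, -1.0]]
force: [0.5, -0.1, -2.6]
opening: 0.158
grasp_force: 30.0
```

```bash
python3 -m handwheel '[[0,0,-0.005,0,0,0],[0,0,-0.01,0,0,0],[0,0,-0.0135,0,0,0],[0,0,-0.0145,0,0,0],[0,0,-0.0145,0,0,0],[0,0,-0.0145,0,0,0],[0,0,-0.0145,0,0,0],[0,0,-0.0145,0,0,0]]'
python3 -m handwheel '[[0,0,0,0,0,0],[0,0,0,0,0,0],[0,0,0,0,0,0],[0,0,0,0,0,0],[0,0,0,0,0,0],[0,0,0.03,0,0,0],[0,0,0.07,0,0,0],[0,0,0.11,0,0,0]]' 0.4
python3 -m handwheel '[[0,0,0.03,0,0,0],[0,-0.035,0.05,0,0,0],[0.01,-0.07,0.08,0,0,0],[0.02,-0.11,0.08,0,0,0],[0.03,-0.15,0.08,0,0,0],[0.03,-0.19,0.08,0,0,0],[0.03,-0.19,0.08,0,0,0],[0.03,-0.19,0.08,0,0,0]]'
python3 - <<'E'
from pun import *
for c in ["top","scene"]:
    im,d,P=cloud(c);print(c);heads(P,box=(.4,.53,.06,.34))
cv2.imwrite("pics/s5.png",cv2.resize(im[90:310,160:530],None,fx=2.1,fy=2.1,interpolation=cv2.INTER_CUBIC))
for n in ["amber_bottle","bead_jar"]: print(n,[np.round(r["position"]) for r in models.spot_in(n,"scene")[:1]])
E
```

```text
time_s: 29.7
position: [0.4531, 0.1063, 0.0519]
tcp_rot: [[0.122, 0.993, 0.0], [0.993, -0.122, -0.0], [0.0, 0.0, -1.0]]
force: [-0.4, 0.2, -2.9]
opening: 0.156
grasp_force: 30.0
time_s: 30.37
position: [0.4519, 0.1062, 0.1621]
tcp_rot: [[0.122, 0.993, -0.004], [0.993, -0.122, 0.0], [-0.0, -0.004, -1.0]]
force: [1.6, 0.0, -0.3]
opening: 0.66
grasp_force: 0.0
time_s: 31.03
position: [0.483, -0.086, 0.2418]
tcp_rot: [[0.127, 0.992, 0.0], [0.992, -0.127, 0.0], [0.0, 0.0, -1.0]]
force: [-0.6, 1.0, -0.2]
opening: 0.7
grasp_force: 0.0
top
head 151 ztop 0.0665 ctr [0.4746 0.2847] size [0.0263 0.0256] ang 82.2
head 196 ztop 0.0650 ctr [0.4616 0.1694] size [0.0294 0.027 ] ang 12.4
head 55 ztop 0.0640 ctr [0.4685 0.2253] size [0.0139 0.0114] ang 89.2
head 107 ztop 0.0662 ctr [0.4539 0.107 ] size [0.0344 0.0137] ang 87.9
scene
head 194 ztop 0.0656 ctr [0.4569 0.1062] size [0.0355 0.0158] ang 80.8
head 251 ztop 0.0647 ctr [0.4641 0.1683] size [0.0296 0.0296] ang 42.5
head 93 ztop 0.0643 ctr [0.4715 0.2259] size [0.0107 0.0135] ang 22.9
head 273 ztop 0.0655 ctr [0.477  0.2841] size [0.0259 0.0285] ang 85.2
amber_bottle [array([350., 186.])]
bead_jar [array([326., 208.])]
```

View pics/s5.png

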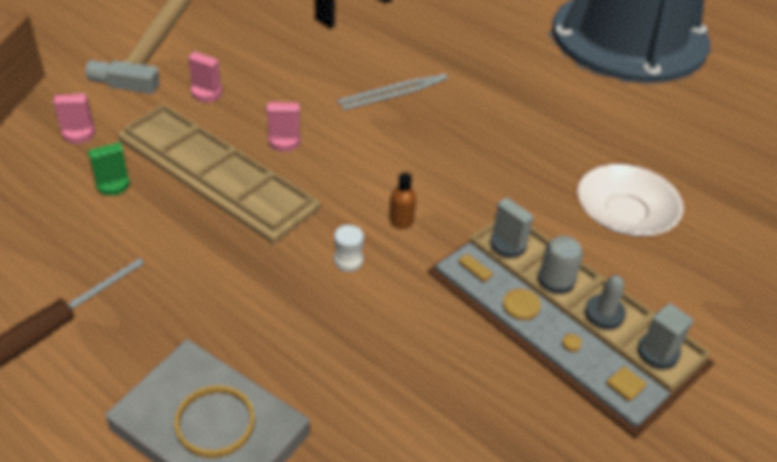

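All four punches stand upright next to their matching samples: oblong (510,230), big (560,262), small (607,303) and square (665,335). The bottle (402,203) and jar (349,247) have not moved.

```bash
python3 -c "
from rig import bot
print(bot.hand_in())"
```

```text
the job is handed in; nothing more can be done
None
```

I moved all four punches into the pockets next to their matching samples and handed the job in at about 31 s. Camera checks put each one upright and within a few millimetres of its pocket centre, with the bottle and jar unmoved; the hand-in gave no verdict.

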